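# Find and mark the balance point of a scale beam

### The job

Slide the scale beam along the knife edge of its stand, keeping it resting on the edge and never pressing it down hard or lifting it off, until it balances level by itself with nothing touching it. Then mark that point: set the wooden saddle astride the beam right above the knife edge, gently, so that the beam stays balanced level when you let go. Leave the other things on the counter where they are.

Things in the scene. Friction and masses are not known exactly. Their poses are not given: they have to be found in the camera images.
- edge (a point): Middle of the knife edge (top of a steel blade), 70 mm above the counter. z up, y along the stand (the beam lies and slides along y), x along the edge. The edge is 12 mm long in x and blunt, a flat 6 mm wide in y: the beam stays level only while its balance point is within about 2.5 mm of this point in y (it leans about 0.01 rad per mm there). The blade stands on a rubber foot and gives a hair; a freed beam rocks 1 to 3 s.
- stand: Fixed stand that carries the blade: dark wooden base 70 x 220 x 12 mm, origin under its centre, 70 mm straight below the edge, same axes. Two fixed rest posts (14 x 8 mm, tops 5 mm lower than the edge) stand 80 mm either side of the blade in y; an unbalanced beam tips about 0.06 rad and its heavy side rests on one of them. Load above 25 N on it is pressing hard.
- beam_mid (a point): Middle of the upper face of the scale beam, a loose aluminium channel, open side down, 320 mm long (y), 26 mm wide (x), web 4 mm thick, z up. This face is 74 mm above the counter when level on the edge; 12 mm higher counts as lifted off. The balance point lies somewhere between 25 and 62 mm from here towards +y. It starts on the edge with the +y end down.
- beam: The same beam, origin under its web, 4 mm below beam_mid. Its side walls reach 24 mm below the web, either side of blade and posts with 3 mm of play. With its two dark steel discs (32 mm across, 9 mm thick, unknown mass, fixed outside the walls at y = +125 mm) it has about 0.28 to 0.40 kg. It slides on the edge with ordinary friction, a few N.
- beam_tail (a point): Point on the beam's upper face near its light end, 155 mm from beam_mid towards -y. Its height against that of the stud shows which way the beam tips.
- stud (a point): Half-way up the steel stud, an upright round pin 12 mm across and 36 mm high on the beam's upper face, 125 mm from beam_mid towards +y, between the two discs. This point is 18 mm above the upper face. The beam can be pushed along by it from either side.
- saddle_grip (a point): Centre of the upright grip tab of the marker saddle, a loose dark wooden upside-down U of 20 g with a tab on top. Tab 22 mm (x) by 14 mm (y), 30 mm high; the saddle is 14 mm thick in y throughout, 36 mm wide, 49 mm high. This point is 34 mm above its feet, 20 mm above the underside of its bridge. It starts on its legs on the counter, on the robot's side of the stand.
- saddle_seat (a point): Underside of the saddle's bridge, midway between its two legs (14 mm long, 3 mm thick, 30 mm apart inside), which go down outside the beam's 26 mm width. Seated, this point lies on the beam's upper face and its y runs along the beam.
- saddle: The same saddle; origin on the counter between its feet, 34 mm below saddle_grip.
- cinnamon: Bystander: bundle of cinnamon sticks 110 x 38 x 35 mm; origin under its centre.
- scoop: Bystander: wooden spoon lying on the counter; origin under its middle.
- jar: Bystander: closed amber jar, 70 mm across, 100 mm high; origin under its centre.
- mortar: Bystander: open brass bowl, 100 mm across, 70 mm high; origin under its centre.
- weight: Bystander: brass knob weight, 34 mm across, 48 mm high; origin under its centre.
- weight2: Bystander: smaller brass knob weight, 28 mm across, 40 mm high; origin under its centre.
Not all that is in view belongs to the job. What is meant by the saddle is not red, and is the smaller of those in its own colour. Several things have the shape of the stand; the one meant has the colours described above.

How it is judged:
On the way, in this order (a step that is already met when the one before it is completed fails the run):
1. the beam balances level on the knife edge, still and touched by nothing but the edge, for half a second (angle between beam_mid's own z axis and vertical below 0.035 rad and contact force between each of the fingers, saddle and beam below 0.01 N and angular speed of beam below 0.1 rad/s), for 0.5 s.
2. the saddle sits astride the beam right above the knife edge (y of saddle_seat in the frame of edge between -0.005 and 0.005 m and x of saddle_seat in the frame of beam_mid between -0.004 and 0.004 m and z of saddle_seat in the frame of beam_mid between -0.003 and 0.003 m and angle between the z axis of saddle_seat and the z axis of beam_mid, either way round below 0.1 rad), for 0.2 s.
At the end, for the whole second after the job is handed in: The beam rests on the knife edge level within 2 degrees, still, with the saddle seated upright astride it (within 3 mm of fully down), the saddle's middle within 5 mm of the knife edge along the beam, nothing held (all of step 2 and angle between beam_mid's own z axis and vertical below 0.035 rad and linear speed of each of beam, saddle below 0.02 m/s); the robot touches nothing.
It fails at once if the beam is pressed down on its stand with more than 25 N (contact force between beam and stand above 25 N).
It fails at once if the beam is lifted off the knife edge or falls from it (height (world z) of beam_mid above 0.086 m or height (world z) of beam_mid below 0.06 m or angle between beam_mid's own z axis and vertical above 0.3 rad).
It fails at once if another thing on the counter is disturbed (moved 20 mm) (distance of any of cinnamon, scoop, jar, mortar, weight, weight2 from where it was at the start of the episode above 0.02 m).
It also fails if it takes over 72 s, if anything falls off the work surface, if the arm or the gripper's body presses on something with over 40 N, if the wrist force passes 120 N, or if a joint passes its speed limit or range.

### The arm

A 6-joint arm with a two-finger parallel gripper is mounted at the origin on the work surface. World frame = base frame: x ahead of the robot, y to its left, z up, the work surface at z = 0. Lengths are in m, angles in rad, forces in N, time in s.
With the tool pointing down it reaches from about 0.35 to 0.85 m from the base axis. Payload 8.1 kg.
Tool frame: the origin (TCP) lies midway between the tips of the shut fingers; the grasp point (between the pads) lies 19 mm behind it (robot.grip_point_offset is the distance from the TCP to the grasp point, in m); z points along the fingers, y is the line along which they close (so a half turn about z gives the same grasp; the last joint's range is limited). The gripper opens to 93 mm and grips with 3 to 60 N. Pads are 15 mm wide; open, the fingers measure 128 mm over their backs; the gripper's body (75 mm by 188 mm) begins 65 mm behind the grasp point.
Start: joints at [-1.233, 0.13, 1.488, -0, 1.523, -0.085], TCP at [0.246, -0.547, 0.187] pointing down, gripper open.
Joint ranges: [-2.96, 2.96], [-0.89, 2.26], [0.02, 2.5], [-1.34, 4.48], [0, 2.73], [-2.66, 2.66]. Speed limits (rad/s): [2.39, 2.39, 2.79, 3.14, 3.14, 3.14].

### API

Orientations are given as a rotation vector (axis times angle).
In Python, from plant import robot, read_camera, job gives the robot as it stands.
- The arm moves only by the shell command python3 -m inch 'ROWS' [FORCE]. ROWS is JSON, one flat list of numbers, 5 for each row, row after row: the shift along the world's x, y, z in mm, then the turn about the world's z in degrees, then the opening in per cent of the stroke, from 0 (shut) to 100 (fully open). In form: [dx, dy, dz, yaw, hand, dx, dy, dz, yaw, hand, ...]. A call has 1 to 10 rows; each row is the pose to reach, as a shift and turn from the pose commanded when the call began; what a row does not reach only later rows make up. A row lasts 1/12 s, in which the tool goes at most 41.7 mm and 7.16 degrees, less where a joint would pass 70% of its speed; a pose out of reach is approached as far as the arm can. A call with a gripper value outside its range is refused whole. The fingers move at their own pace and stop on an object; FORCE is the grip in N (left out, the last holds). Time passes only in rows, so rows that repeat a pose let the fingers close. It gives the time, the measured TCP pose, the force, the opening and the grip force at its end, in the units of the state.
- robot.read_state(): the state, without advancing time (a new reading comes with each control period).
- read_camera(name): name is "scene" or "top" or "wrist"; returns a dict with "image" (420x560x3 uint8, blue, green, red), "K" (3x3 intrinsics, pixels), "D" ([k1, k2, p1, p2, k3] as OpenCV has them; the pictures are not rectified), "extrinsics" (4x4, takes a point from world to camera coordinates); the wrist camera has in their place "mount" (4x4, takes a point from camera to tool coordinates, whose origin is the TCP and whose axes are the flange's). Camera axes: x right, y down, z forward; pixel columns grow to the right and rows downward; lengths in m; the calibration is good to about 2 mm. A picture is of the moment at which its call begins: read the wrist's pose just before it. There is no depth.
- job.close_job(): hands the job in; it is judged then, once.
The state is a dict: "t": time; "q": joint angles; "dq": joint speeds; "joint_torque": joint torques, N m; "tool_pos": TCP position; "orientation": TCP orientation; "force": force on the tool from outside, world axes, zero at the start; "wrist_torque": the same for the moment, N m; "opening": finger opening in m; "gripper_force": force on a finger pad.
Only numpy, scipy, OpenCV 4.12 (cv2) and the standard library are available. Lean on these libraries where they do the work, as an engineer would, in place of code of your own. Each camera call takes 0.05 s, during which the arm holds its last target. There are 200 camera calls.

## Working session

There is one attempt and no reset: what is moved stays moved. The work goes in short steps, Python scripts to look and compute and a shell command to move; the robot and the scene stay as the last step left them, time stands still between calls to the robot, and variables do not carry over. Pictures are saved under pics/ and viewed, at most 10 in all, crops included, and the job is handed in when it is done.

```bash
mkdir -p pics; ls
cat > h.py <<'E'
import cv2,numpy as np
from plant import robot,read_camera,job
def snap(n,f):
    s=robot.read_state();c=read_camera(n);cv2.imwrite(f,c["image"])
    c["s"]=s
    if n=="wrist":
        T=np.eye(4);T[:3,:3]=cv2.Rodrigues(np.array(s["orientation"],float))[0];T[:3,3]=s["tool_pos"]
        c["extrinsics"]=np.linalg.inv(T@np.array(c["mount"]))
    np.savez(f+".npz",K=c["K"],D=c["D"],E=c["extrinsics"])
    return c
def px(f,P):
    d=np.load(f+".npz");E=d["E"]
    return cv2.projectPoints(np.array(P,float).reshape(-1,3),cv2.Rodrigues(E[:3,:3])[0],E[:3,3],d["K"],d["D"])[0].reshape(-1,2)
def ray(f,uv,z):
    d=np.load(f+".npz");E=d["E"]
    n=cv2.undistortPoints(np.array(uv,float).reshape(-1,1,2),d["K"],d["D"]).reshape(-1,2)
    r=np.c_[n,np.ones(len(n))]@E[:3,:3];c=-E[:3,:3].T@E[:3,3]
    return c+r*((np.broadcast_to(z,len(n))-c[2])/r[:,2])[:,None]
def crop(f,x0,y0,x1,y1,k,out):
    cv2.imwrite(out,cv2.resize(cv2.imread(f)[y0:y1,x0:x1],None,fx=k,fy=k,interpolation=cv2.INTER_CUBIC))
E
python3 - <<'E'
from h import *
a=snap("scene","pics/s0.png");b=snap("top","pics/t0.png")
for c in(a,b):print(-c["extrinsics"][:3,:3].T@c["extrinsics"][:3,3])
E
```

```text
pics
[1.28537661 0.24683714 0.67917881]
[0.33913468 0.00254737 1.36071591]
```

View pics/t0.png

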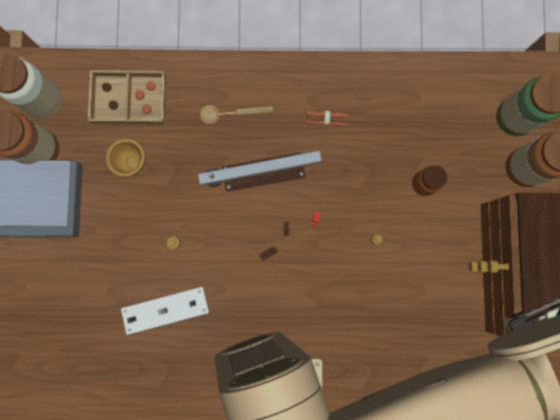

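View pics/s0.png

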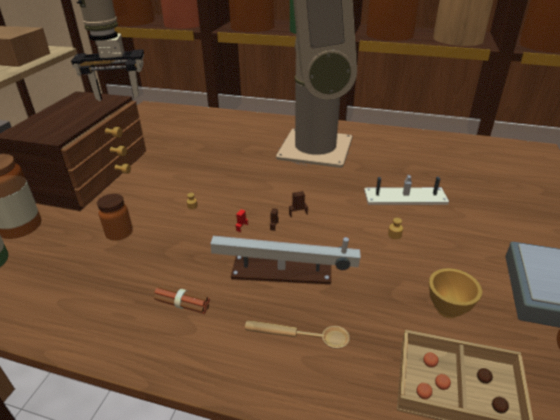

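Top view: the beam runs from about (200,179) to (321,157), with the stud at about (213,175), so +y points left. The dark stand is under it; the white stand at (165,311) is a decoy. Saddle candidates are dark small (286,228), dark larger (269,253) and red (316,218). I choose (286,228) and check it in a crop.

Run:
```python
from h import *
crop("pics/t0.png",190,140,335,270,5,"pics/tc.png")
crop("pics/s0.png",195,180,375,290,4.4,"pics/sc.png")
```

```text
(no output)
```

View pics/tc.png

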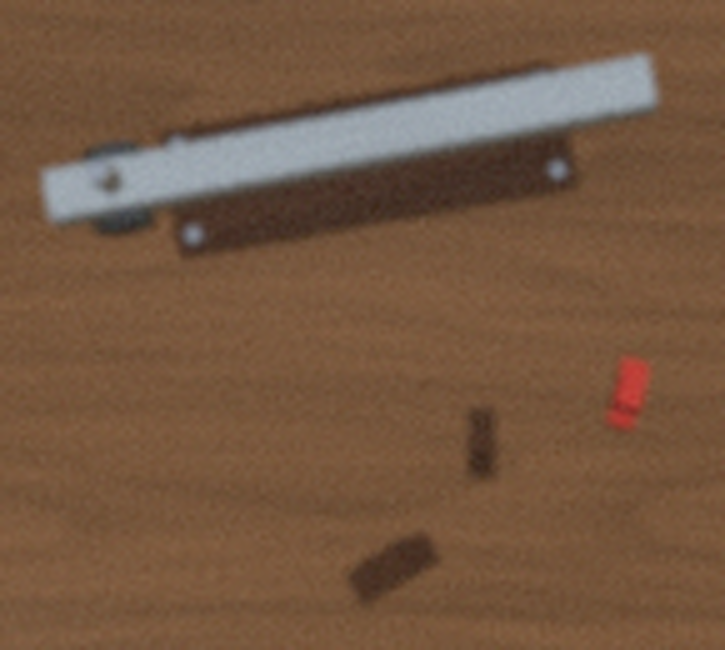

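View pics/sc.png

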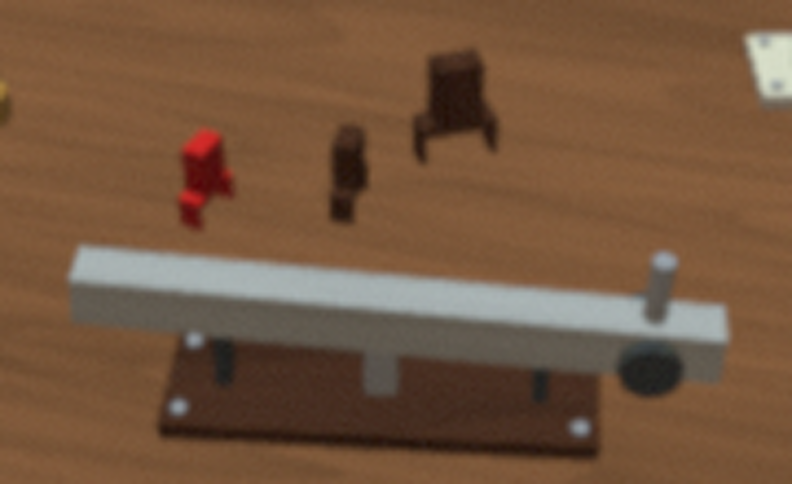

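Run:
```python
from h import *
np.set_printoptions(precision=4,suppress=True)
T=lambda p:np.array(p,float)/5+[190,140]-.4
S=lambda p:np.array(p,float)/4.4+[195,180]-.4
t,s="pics/t0.png","pics/s0.png"
print("screws top",ray(t,T([(193,234),(559,170),(178,142)]),.013))
print("screws scn",ray(s,S([(580,427),(178,407),(195,340)]),.013))
print("stud top",ray(t,T([(112,177)]),.1), "beam ends",ray(t,T([(42,172),(52,222),(650,55),(658,103)]),[.064,.064,.084,.084]))
print("scene stud top/base",ray(s,S([(664,258)]),.1025),ray(s,S([(655,317)]),.067))
print("blade scn", ray(s,S([(381,395)]),.012))
print("saddle top",ray(t,T([(482,443),(482,408),(482,478)]),[.04,.03,.03]))
print("saddle scn tab top",ray(s,S([(350,130)]),.049))
print("distractor",ray(t,T([(395,568),(630,393)]),.04))
```

```text
screws top [[ 0.5601  0.1435  0.013 ]
 [ 0.5968 -0.054   0.013 ]
 [ 0.6105  0.1526  0.013 ]]
screws scn [[ 0.606   0.152   0.013 ]
 [ 0.6442 -0.0451  0.013 ]
 [ 0.5946 -0.0542  0.013 ]]
stud top [[0.5747 0.1759 0.1   ]] beam ends [[ 0.5838  0.2173  0.064 ]
 [ 0.5575  0.2115  0.064 ]
 [ 0.6436 -0.0977  0.084 ]
 [ 0.6185 -0.1018  0.084 ]]
scene stud top/base [[0.5751 0.182  0.1025]] [[0.5773 0.1806 0.067 ]]
blade scn [[0.6083 0.0506 0.012 ]]
saddle top [[ 0.446  -0.0129  0.04  ]
 [ 0.4654 -0.0129  0.03  ]
 [ 0.4283 -0.0132  0.03  ]]
saddle scn tab top [[ 0.4408 -0.0141  0.049 ]]
distractor [[ 0.3803  0.032   0.04  ]
 [ 0.473  -0.0905  0.04  ]]
```

Run:
```python
from h import *
s=robot.read_state();print(s["t"],s["tool_pos"]);print(cv2.Rodrigues(np.array(s["orientation"]))[0].round(3))
```

```text
0.1 [ 0.24602468 -0.54664229  0.1858977 ]
[[ 0.912  0.41  -0.001]
 [ 0.41  -0.912  0.002]
 [ 0.    -0.002 -1.   ]]
```

```bash
python3 -m inch '[165,363,0,-7,60,165,363,0,-7,60,165,363,0,-7,60,165,363,0,-7,60,165,363,0,-7,60,165,363,0,-7,60,165,363,0,-7,60,165,363,0,-7,60,165,363,0,-7,60,165,363,0,-7,60]' 5 && python3 -m inch '[165,364,0,-7,35,165,364,0,-7,35,165,364,0,-7,35,165,364,0,-7,35,165,364,0,-7,35,165,364,0,-7,35,165,364,0,-7,35,165,364,0,-7,35,165,364,0,-7,35,165,364,0,-7,35]'
python3 - <<'E'
from h import *
c=snap("wrist","pics/w1.png");print(c["s"]["t"],c["s"]["tool_pos"],c["s"]["q"])
print(px("pics/w1.png",[(.576,.18,.1),(.602,.049,.07),(.445,-.013,.04)]))
E
```

```text
t: 0.93
tool_pos: [0.412, -0.1805, 0.1866]
orientation: [-3.105, -0.473, -0.001]
force: [-0.7, -0.7, -0.2]
opening: 0.0558
gripper_force: 0.0
t: 1.77
tool_pos: [0.5764, 0.1831, 0.1861]
orientation: [-3.128, -0.282, 0.001]
force: [0.4, -0.7, -0.1]
opening: 0.0325
gripper_force: 0.0
1.7667 [0.57643816 0.18312951 0.18606597] [2.22418829e-01 1.44319703e-01 1.47440019e+00 6.41434390e-04
 1.52351369e+00 1.61332486e+00]
[[283.53398996 205.36764637]
 [431.42819597 193.52244231]
 [431.7584491  329.74775107]]
```

View pics/w1.png

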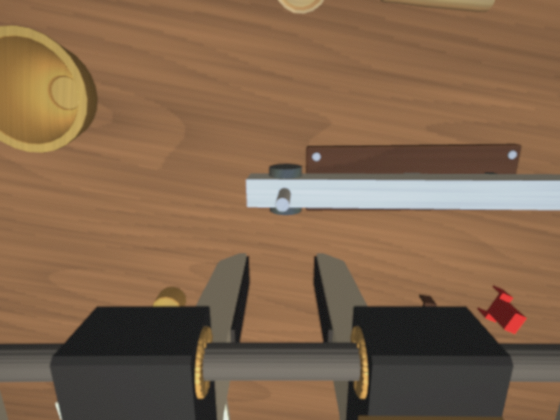

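Wrist view: stud top at about (282,206), between the open fingers, with the beam square to the closing line; the prediction was (283,205). I'll lower the fingers around the stud without contact and write the tilt gauge.

```bash
python3 -m inch '[-1,-3,-50,0,35,-1,-3,-80,0,35,-1,-3,-96,0,35,-1,-3,-96,0,35,-1,-3,-96,0,35]'
cat > tilt.py <<'E'
from h import *
import sys
from scipy.optimize import least_squares
f=sys.argv[1];s0=float(sys.argv[2]) if len(sys.argv)>2 else .0085
c=snap("scene",f);g=cv2.GaussianBlur(c["image"],(0,0),.8).mean(2)
yaw=np.radians(10.2);ey=np.array([-np.sin(yaw),np.cos(yaw),0]);ex=np.array([ey[1],-ey[0],0]);e=np.array([.602,.049,.074])
ys=np.linspace(-.09,.075,60)   # along stand, +x upper edge of the beam
line=lambda th,dz,dx:e+ex*(.013+dx)+ys[:,None]*ey-np.c_[0*ys,0*ys,ys*th-dz]
base=px(f,line(0,0,0))
v=np.arange(-16,16.01,.25);m=[]
for u,w in base:
    col=cv2.remap(g.astype(np.float32),np.full(len(v),u,np.float32),(w+v).astype(np.float32),cv2.INTER_LINEAR).ravel()
    d=-np.gradient(col);i=int(np.argmax(d));k=slice(max(i-6,0),i+7);m.append((v[k]*d[k].clip(0)).sum()/d[k].clip(0).sum() if d[i]>0 else np.nan)
m=np.array(m);ok=np.isfinite(m)
r=least_squares(lambda p:((px(f,line(p[0],p[1],0))-base)[:,1]-m)[ok],[0,0],loss="soft_l1",f_scale=.3)
res=r.fun
print("t",c["s"]["t"],"tilt(+y down)",r.x[0].round(4),"dz",r.x[1].round(4),"medres",np.median(abs(res)).round(2))
E
python3 tilt.py pics/s1.png; python3 -c "
from h import *
crop('pics/s1.png',195,160,375,290,4.4,'pics/s1c.png')"
```

```text
t: 2.23
tool_pos: [0.574, 0.1765, 0.0896]
orientation: [3.129, 0.28, -0.005]
force: [-0.1, -0.5, 1.4]
opening: 0.0327
gripper_force: 0.0
t 2.2333 tilt(+y down) 0.0509 dz 0.0003 medres 0.18
```

View pics/s1c.png

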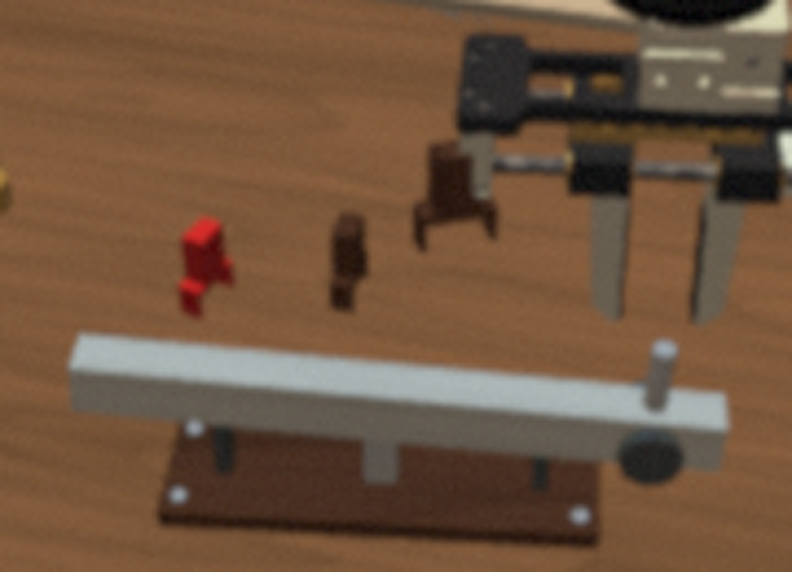

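The fingertips at crop (610,315) and (705,320) look behind and above the stud top at (664,348). I'll check where the TCP should project.

Run:
```python
from h import *
s=robot.read_state();p=np.array(s["tool_pos"]);f="pics/s1.png"
C=lambda q:((q+.4-[195,160])*4.4).round(0)
print(p,s["t"],C(px(f,[p,p+[0,0,.02],p+[0,0,.05],(.576,.18,.1025)])))
f2="pics/w1.png";print(px(f2,[(.5764,.1831,.186),(.5764,.1831,.2)]))
for uv in[(610,315),(708,318)]:
  for z in(.09,.11,.13,.15):print(uv,z,ray(f,[np.array(uv)/4.4+[195,160]-.4],z)[0])
```

```text
[0.57560378 0.1768589  0.09177424] 2.2833 [[652. 362.]
 [655. 330.]
 [659. 279.]
 [660. 347.]]
[[279.38727183 245.64567765]
 [279.25661478 255.57056205]]
(610, 315) 0.09 [0.54243313 0.15099978 0.09      ]
(610, 315) 0.11 [0.56765276 0.15425303 0.11      ]
(610, 315) 0.13 [0.59287238 0.15750628 0.13      ]
(610, 315) 0.15 [0.61809201 0.16075953 0.15      ]
(708, 318) 0.09 [0.53242896 0.19825771 0.09      ]
(708, 318) 0.11 [0.55798818 0.19990676 0.11      ]
(708, 318) 0.13 [0.5835474  0.20155582 0.13      ]
(708, 318) 0.15 [0.60910663 0.20320487 0.15      ]
```

```bash
python3 tilt.py pics/s2.png; python3 -c "
from h import *
a=cv2.imread('pics/s1.png').astype(int);b=cv2.imread('pics/s2.png').astype(int)
d=abs(a-b).sum(2)[160:290,195:400];print(d.mean(),(d>60).sum())
crop('pics/s2.png',295,170,395,260,6,'pics/s2c.png')
for i in range(4):
  s=robot.read_state();print(s['tool_pos'],s['opening'])
  read_camera('top')"
```

```text
t 2.2833 tilt(+y down) 0.0525 dz 0.0003 medres 0.16
7.680187617260788 433
[0.5765754  0.17698447 0.09301017] 0.03223139878347563
[0.57698734 0.17708543 0.09353721] 0.0329476580231899
[0.57702197 0.17710471 0.09358803] 0.03255075505284091
[0.57687492 0.17709264 0.0933604 ] 0.03246534138152409
```

View pics/s2c.png

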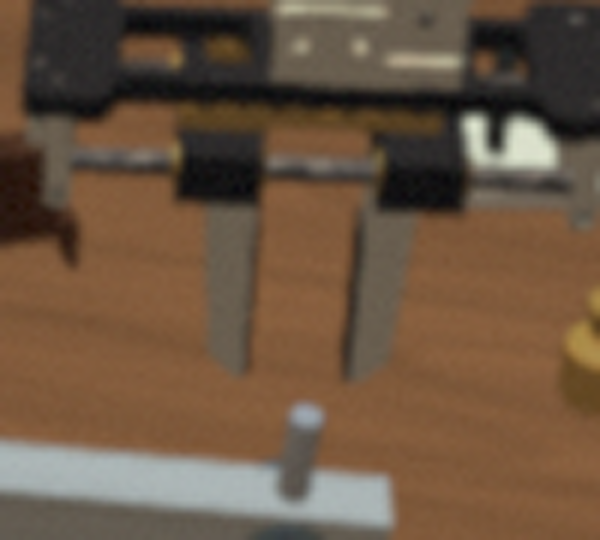

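Run:
```python
from h import *
np.set_printoptions(precision=4,suppress=True)
f="pics/w1.png"
yaw=np.radians(10.2);ey=np.array([-np.sin(yaw),np.cos(yaw),0]);ex=np.array([ey[1],-ey[0],0]);e=np.array([.602,.049,.013])
print("pred far screws",px(f,[e+.025*ex+.1*ey,e+.025*ex-.1*ey]),"seen (316,157),(513,155)")
c=snap("wrist","pics/w2.png");print(c["s"]["tool_pos"],c["s"]["force"]);print(np.array(c["mount"]))
p=np.array(c["s"]["tool_pos"]);print(px("pics/w2.png",[p,p+[0,0,.019],p+[0,0,.03],(.576,.18,.1025),(.5765,.18,.067)]))
```

```text
pred far screws [[315.5982 155.6451]
 [510.4811 155.7874]] seen (316,157),(513,155)
[0.5766 0.177  0.093 ] [ 0.3114  0.0962 -0.8865]
[[ 0.0006 -0.9535 -0.3014  0.0853]
 [ 1.      0.0006  0.      0.001 ]
 [ 0.0002 -0.3014  0.9535 -0.1985]
 [ 0.      0.      0.      1.    ]]
[[279.3519 245.6319]
 [279.1842 259.3036]
 [279.0722 268.4391]
 [273.9581 252.2864]
 [275.1076 229.6958]]
```

View pics/w2.png

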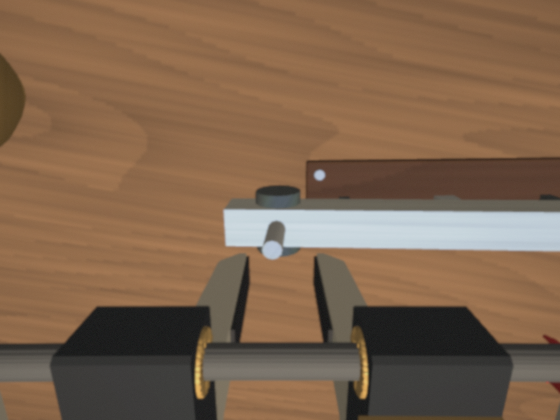

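The wrist view confirms the reported pose: stud top at (273,250), prediction (274,252). The visible fingertips, at about (247,257) and (316,257), seem to end 30 mm behind the TCP when open. I'll test with a cautious push of 20 mm along −y, which is well short of the minimum needed.

```bash
python3 -m inch '[0,0,-9,0,35,0,0,-9,0,35,1,-5,-9,0,35,2,-10,-9,0,35,3,-15,-9,0,35,4,-20,-9,0,35,4,-20,-9,0,35,4,-20,-9,0,35]'
cat > stud.py <<'E'
from h import *
import sys
# stud/beam position along the stand from the scene picture, by the beam's tail-end corner step in the upper edge
f=sys.argv[1];snap("scene",f)
E
python3 tilt.py pics/s3.png
python3 - <<'E'
from h import *
a=cv2.imread('pics/s2.png').astype(int);b=cv2.imread('pics/s3.png').astype(int)
A=cv2.imread('pics/s2.png')
t=A[232:256,205:230]   # tail end of the beam
r=cv2.matchTemplate(cv2.imread('pics/s3.png')[215:270,190:290],t,cv2.TM_CCOEFF_NORMED);_,m,_,p=cv2.minMaxLoc(r);print("tail moved px",p[0]+190-205,p[1]+215-232,m)
crop('pics/s3.png',295,170,395,260,6,'pics/s3c.png')
E
```

```text
t: 3.25
tool_pos: [0.5794, 0.1563, 0.082]
orientation: [-3.129, -0.278, -0.0]
force: [-0.7, -0.6, 0.4]
opening: 0.0326
gripper_force: 0.0
t 3.25 tilt(+y down) 0.0507 dz 0.0003 medres 0.15
tail moved px 0 0 0.9988715052604675
```

No contact, so the tips are above the stud. I'll shut the fingers here in the air and compare open and shut in one composite.

```bash
python3 -m inch '[0,0,0,0,0,0,0,0,0,0,0,0,0,0,0,0,0,0,0,0,0,0,0,0,0]'
python3 - <<'E'
from h import *
c=snap("scene","pics/s4.png");print(c["s"]["tool_pos"]);snap("wrist","pics/w4.png")
a=cv2.imread("pics/s3.png")[170:260,295:395];b=cv2.imread("pics/s4.png")[170:260,295:395];w=cv2.imread("pics/w4.png")[180:380,150:430]
R=lambda i,W,H:cv2.resize(i,(W,H),interpolation=cv2.INTER_CUBIC)
cv2.imwrite("pics/m4.png",np.vstack([np.hstack([R(a,333,300),R(b,333,300)]),R(w,666,476)[:300]]))
p=np.array(c["s"]["tool_pos"])
q=px("pics/s4.png",[p+[.0075,0,0]])[0];print("TCP front in panel b",(q-[295,170])*3.33+[333,0])
q=px("pics/w4.png",[p+[.0075,0,0]])[0];print("in panel w",(q-[150,180])*2.38+[0,300])
E
```

```text
t: 3.72
tool_pos: [0.5792, 0.157, 0.0818]
orientation: [3.129, 0.28, 0.0]
force: [-0.8, -0.3, 0.4]
opening: 0.004
gripper_force: 0.0
[0.57918138 0.15699663 0.08183912]
TCP front in panel b [456.69873252 257.35350437]
in panel w [313.03867471 428.72816329]
```

View pics/m4.png

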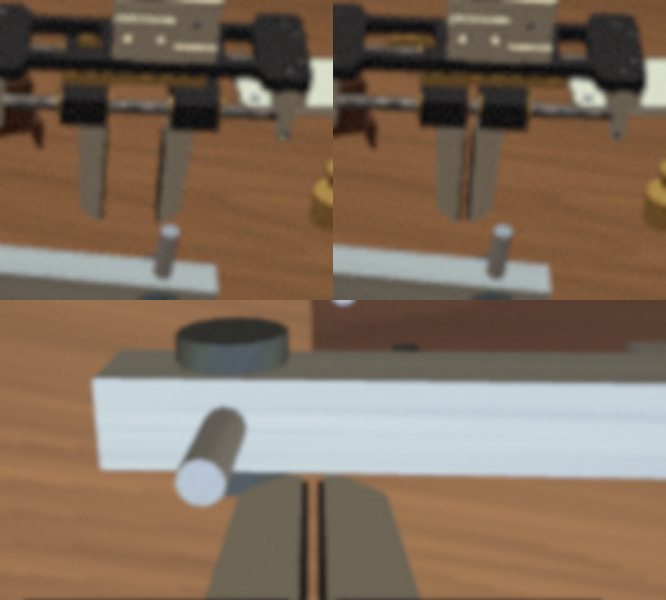

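Run:
```python
from h import *
from scipy.optimize import least_squares
a=np.array([(467-333)/3.33+295,218/3.33+170]);b=np.array([312/2.38+150,180/2.38+180])
r=least_squares(lambda p:np.r_[px("pics/s4.png",p)[0]-a,px("pics/w4.png",p)[0]-b],[.58,.157,.1])
print(r.x,r.fun, robot.read_state()["tool_pos"])
```

```text
[0.58851507 0.1578216  0.11610372] [-1.88493568 -0.23300209 -0.46135612 -0.04070156] [0.5791804  0.15691837 0.08182868]
```

The fingers look to end about 34 mm above the reported TCP, both open and shut, and the push missing the stud agrees. I'll use tip z = TCP z + 34 mm. Now I go back over the stud and lower the tips to about z 0.092.

```bash
python3 -m inch '[-2,12,0,0,35,-4,23,0,0,35,-4,23,0,0,35,-4,23,0,0,35,-4,23,-8,0,35,-4,23,-16,0,35,-4,23,-16,0,35]'; python3 tilt.py pics/s5.png; python3 -m inch '[0,0,-4,0,35,0,0,-9,0,35,0,0,-9,0,35]'; python3 tilt.py pics/s6.png;python3 -c "
from h import *
print(robot.grip_point_offset)"
```

```text
t: 4.4
tool_pos: [0.5736, 0.1792, 0.0631]
orientation: [3.129, 0.28, -0.006]
force: [-0.4, 0.2, -1.2]
opening: 0.0322
gripper_force: 0.0
t 4.4 tilt(+y down) 0.0524 dz 0.0002 medres 0.15
t: 4.7
tool_pos: [0.5746, 0.1795, 0.0556]
orientation: [3.129, 0.279, -0.002]
force: [-0.8, -0.4, -0.9]
opening: 0.0328
gripper_force: 0.0
t 4.7 tilt(+y down) 0.051 dz 0.0002 medres 0.15
0.0188
```

Confirmed: no touch at TCP z 0.056. I'll push 40 mm along −y, which moves the beam about 30 mm.

```bash
python3 -m inch '[1,-6,0,0,35,2,-11,0,0,35,3,-16,0,0,35,4,-21,0,0,35,5,-26,0,0,35,5,-30,0,0,35,6,-35,0,0,35,7,-39,0,0,35,7,-39,0,0,35]'; python3 tilt.py pics/s7.png
cat > tail.py <<'E'
from h import *
import sys
from scipy.optimize import least_squares
# beam position along stand from tail-end template shift in scene image; s = beam_mid's y in edge frame
f=sys.argv[1];th=float(sys.argv[2])
A=cv2.imread("pics/s2.png");B=cv2.imread(f)
r=cv2.matchTemplate(B[205:285,130:290],A[232:256,205:230],cv2.TM_CCOEFF_NORMED);_,m,_,p=cv2.minMaxLoc(r)
d=np.array([p[0]+130-205,p[1]+205-232],float)
yaw=np.radians(10.2);ey=np.array([-np.sin(yaw),np.cos(yaw),0]);e=np.array([.602,.049,.074])
P=lambda s,t:e+ey*(s-.16)-np.array([0,0,(s-.16)*t])
r=least_squares(lambda q:(px(f,P(q[0],th))-px(f,P(.0085,.052)))[0,:1]-d[:1],[0]);print("tail px",d,m,"beam moved mm",(r.x[0]-.0085)*1e3)
E
python3 tail.py pics/s7.png .052
```

```text
t: 5.5
tool_pos: [0.5824, 0.1397, 0.0568]
orientation: [3.129, 0.279, 0.0]
force: [-0.5, 0.5, 1.9]
opening: 0.0327
gripper_force: 0.4
t 5.5 tilt(+y down) 0.0501 dz 0.0002 medres 0.17
tail px [-15.  -1.] 0.9877229928970337 beam moved mm -33.16168064459861
```

```bash
python3 -m inch '[0,-2,0,0,35,1,-4,0,0,35,1,-4,0,0,35,1,-4,0,0,35]' >/dev/null; python3 tilt.py pics/a1.png
python3 -m inch '[0,-2,0,0,35,1,-4,0,0,35,1,-4,0,0,35,1,-4,0,0,35]' >/dev/null; python3 tilt.py pics/a2.png
python3 -m inch '[0,-2,0,0,35,0,-4,0,0,35,0,-4,0,0,35,0,-4,0,0,35]' | grep -E "force|pos"; python3 tilt.py pics/a3.png;python3 tail.py pics/a3.png .05
```

```text
t 5.8833 tilt(+y down) 0.051 dz 0.0 medres 0.16
t 6.2667 tilt(+y down) 0.0546 dz 0.0001 medres 0.15
tool_pos: [0.5843, 0.1287, 0.057]
force: [0.4, 2.2, 1.9]
gripper_force: 1.0
t 6.65 tilt(+y down) 0.0511 dz 0.0001 medres 0.15
tail px [-20.  -2.] 0.9942241907119751 beam moved mm -44.3102634841162
```

```bash
python3 -m inch '[0,-2,0,0,35,1,-4,0,0,35,1,-4,0,0,35,1,-4,0,0,35]' >/dev/null; python3 tilt.py pics/b1.png
python3 -m inch '[0,-2,0,0,35,1,-4,0,0,35,1,-4,0,0,35,1,-4,0,0,35]' >/dev/null; python3 tilt.py pics/b2.png
python3 -m inch '[0,-2,0,0,35,0,-4,0,0,35,0,-4,0,0,35,0,-4,0,0,35]' | grep -E "force|pos"; python3 tilt.py pics/b3.png;python3 tail.py pics/b3.png .05
```

```text
t 7.0333 tilt(+y down) 0.0509 dz 0.0001 medres 0.17
t 7.4167 tilt(+y down) 0.0537 dz 0.0 medres 0.17
tool_pos: [0.5862, 0.1165, 0.0568]
force: [-1.1, 1.9, 2.6]
gripper_force: 1.1
t 7.8 tilt(+y down) 0.0476 dz 0.0 medres 0.16
tail px [-26.  -2.] 0.9943712949752808 beam moved mm -57.66152639552167
```

```bash
python3 -m inch '[0,-1,0,0,35,0,-2,0,0,35,0,-2,0,0,35,0,-2,0,0,35,0,-2,0,0,35]' >/dev/null; python3 tilt.py pics/c1.png
python3 -m inch '[0,-1,0,0,35,1,-2,0,0,35,1,-2,0,0,35,1,-2,0,0,35,1,-2,0,0,35]' |grep -E "force|pos"; python3 tilt.py pics/c2.png
```

```text
t 8.2667 tilt(+y down) 0.0468 dz 0.0 medres 0.17
tool_pos: [0.5872, 0.1127, 0.0568]
force: [0.0, 3.2, 1.6]
gripper_force: 1.4
t 8.7333 tilt(+y down) 0.0534 dz 0.0 medres 0.16
```

```bash
python3 -m inch '[0,-1,0,0,35,0,-2,0,0,35,0,-2,0,0,35,0,-2,0,0,35,0,-2,0,0,35]' >/dev/null; python3 tilt.py pics/c3.png
python3 -m inch '[0,-1,0,0,35,0,-2,0,0,35,0,-2,0,0,35,0,-2,0,0,35,0,-2,0,0,35]' |grep -E "force|pos"; python3 tilt.py pics/c4.png
python3 tail.py pics/c4.png .05
```

```text
t 9.2 tilt(+y down) 0.0495 dz 0.0001 medres 0.17
tool_pos: [0.5872, 0.1087, 0.0568]
force: [-0.8, 2.8, 3.1]
gripper_force: 1.5
t 9.6667 tilt(+y down) 0.0444 dz 0.0001 medres 0.15
tail px [-29.  -2.] 0.9965279698371887 beam moved mm -64.34940351790601
```

```bash
python3 -m inch '[-1,5,0,0,35,-1,5,0,0,35,-1,5,0,0,35,-1,5,0,0,35,-1,5,0,0,35,-1,5,0,0,35]' |grep -E "force|pos"; python3 tilt.py pics/d1.png;python3 -m inch '[0,0,0,0,35,0,0,0,0,35,0,0,0,0,35,0,0,0,0,35]' >/dev/null; python3 tilt.py pics/d2.png
```

```text
tool_pos: [0.5862, 0.1137, 0.0567]
force: [0.4, -0.0, 0.4]
gripper_force: 0.0
t 10.2167 tilt(+y down) -0.0736 dz -0.0005 medres 0.05
t 10.6 tilt(+y down) -0.075 dz -0.0005 medres 0.07
```

It overshot: residual finger contact had been hiding the tip. Reading −0.074 against +0.0515 puts level at about −0.011 on the gauge. I'll push back about 7 mm from the other side, then release.

```bash
python3 -m inch '[-1,6,0,0,35,-2,12,0,0,35,-3,17,0,0,35,-4,22,0,0,35,-4,22,0,0,35,-3,14,0,0,35,-3,14,0,0,35,-3,14,0,0,35,-3,14,0,0,35,-3,14,0,0,35]' |grep -E "force|pos"; python3 tilt.py pics/d3.png;python3 -m inch '[0,0,0,0,35,0,0,0,0,35,0,0,0,0,35,0,0,0,0,35,0,0,0,0,35,0,0,0,0,35]' >/dev/null; python3 tilt.py pics/d4.png; python3 tail.py pics/d4.png -.06
```

```text
tool_pos: [0.5833, 0.1276, 0.0568]
force: [-0.8, 0.5, 0.5]
gripper_force: 0.0
t 11.4833 tilt(+y down) -0.0792 dz -0.0003 medres 0.08
t 12.0333 tilt(+y down) -0.08 dz -0.0002 medres 0.08
tail px [-22.   6.] 0.9745263457298279 beam moved mm -51.823394005275475
```

```bash
python3 tail.py pics/d2.png -.06
python3 -m inch '[0,5,0,0,35,-1,9,0,0,35,-2,14,0,0,35,-2,14,0,0,35,-1,5,0,0,35,-1,5,0,0,35,-1,5,0,0,35,-1,5,0,0,35,-1,5,0,0,35,-1,5,0,0,35]' |grep -E "force|pos"; python3 tilt.py pics/d5.png;python3 -m inch '[0,0,0,0,35,0,0,0,0,35,0,0,0,0,35,0,0,0,0,35,0,0,0,0,35,0,0,0,0,35]' >/dev/null; python3 tilt.py pics/d6.png; python3 tail.py pics/d6.png -.06
```

```text
tail px [-28.   6.] 0.9770213961601257 beam moved mm -65.59400738760499
tool_pos: [0.5822, 0.1328, 0.0569]
force: [-0.9, 1.0, 0.2]
gripper_force: 0.0
t 12.9167 tilt(+y down) -0.071 dz -0.0005 medres 0.04
t 13.4667 tilt(+y down) -0.0708 dz -0.0005 medres 0.06
tail px [-20.   6.] 0.9790660738945007 beam moved mm -47.24634396077864
```

```bash
python3 -m inch '[-1,5,0,0,35,-1,9,0,0,35,-2,13,0,0,35,-2,13,0,0,35,-1,4,0,0,35,-1,4,0,0,35,-1,4,0,0,35,-1,4,0,0,35,-1,4,0,0,35,-1,4,0,0,35]' |grep -E "force|pos"; python3 tilt.py pics/d7.png;python3 -m inch '[0,0,0,0,35,0,0,0,0,35,0,0,0,0,35,0,0,0,0,35,0,0,0,0,35,0,0,0,0,35]' >/dev/null; python3 tilt.py pics/d8.png; python3 tail.py pics/d8.png -.06
```

```text
tool_pos: [0.5813, 0.1368, 0.0569]
force: [0.2, -0.1, 0.4]
gripper_force: 0.0
t 14.35 tilt(+y down) -0.0118 dz 0.0003 medres 0.13
t 14.9 tilt(+y down) 0.0284 dz 0.0003 medres 0.16
tail px [-19.   0.] 0.9874498248100281 beam moved mm -44.9602621325833
```

```bash
for i in 1 2 3; do python3 -m inch '[0,0,0,0,35,0,0,0,0,35,0,0,0,0,35,0,0,0,0,35,0,0,0,0,35,0,0,0,0,35]' >/dev/null; python3 tilt.py pics/e$i.png;done; python3 tail.py pics/e3.png .05
```

```text
t 15.45 tilt(+y down) -0.0043 dz 0.0002 medres 0.14
t 16.0 tilt(+y down) 0.0027 dz 0.0003 medres 0.16
t 16.55 tilt(+y down) 0.0077 dz 0.0003 medres 0.16
tail px [-19.   1.] 0.9933796525001526 beam moved mm -42.088182445577026
```

The beam is rocking gently about level. I'll lift clear vertically, go over the small dark saddle with yaw −10°, and look.

```bash
python3 -m inch '[0,0,15,0,35,0,0,40,0,35,0,0,75,0,35,-30,-30,85,-3,45,-60,-65,85,-7,45,-95,-105,85,-10,45,-136,-150,85,-10,45,-136,-150,85,-10,45,-136,-150,85,-10,45,-136,-150,60,-10,45]'; python3 tilt.py pics/e4.png; python3 -m inch '[0,0,-10,0,45,0,0,-10,0,45,0,0,-10,0,45,0,0,-10,0,45]'; python3 tilt.py pics/e5.png
python3 - <<'E'
from h import *
c=snap("wrist","pics/w5.png");snap("top","pics/t5.png");s=c["s"];print(s["tool_pos"],s["orientation"])
p=px("pics/w5.png",[(.445,-.013,.049),(.445,-.013,.034)]);print(p)
g=c["image"];x,y=p[0].astype(int)
w=g[max(y-110,0):min(y+90,420),x-110:x+110]
cv2.imwrite("pics/w5c.png",cv2.resize(w,None,fx=2.7,fy=2.7,interpolation=cv2.INTER_CUBIC));print("crop origin",x-110,max(y-110,0),w.shape)
E
```

```text
t: 17.43
tool_pos: [0.448, -0.0151, 0.1217]
orientation: [3.14, 0.001, 0.015]
force: [1.2, 1.3, 1.6]
opening: 0.0419
gripper_force: 0.0
t 17.4333 tilt(+y down) 0.0073 dz 0.0003 medres 0.19
t: 17.82
tool_pos: [0.4457, -0.0128, 0.1074]
orientation: [3.142, 0.007, 0.0]
force: [-0.4, -0.1, 0.2]
opening: 0.0421
gripper_force: 0.0
t 17.8167 tilt(+y down) 0.0034 dz 0.0003 medres 0.13
[ 0.44585808 -0.01286648  0.1075959 ] [3.14152829e+00 7.38459622e-03 1.15165831e-03]
[[280.08504456 216.08845233]
 [280.13705325 210.08471184]]
crop origin 170 106 (200, 220, 3)
```

View pics/w5c.png

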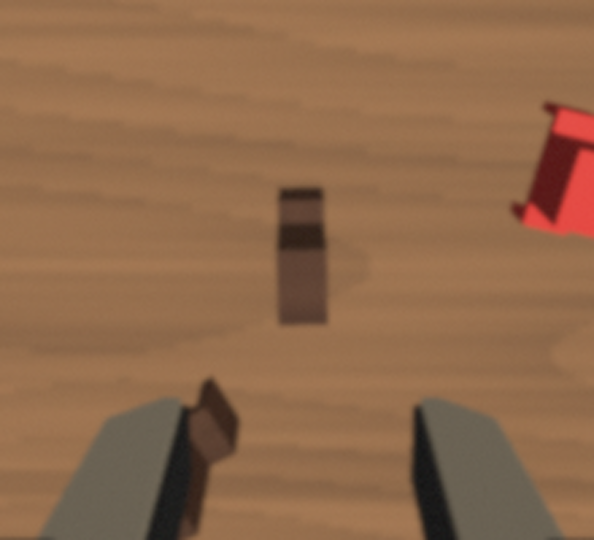

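Crop: the small dark saddle's tab top spans (278,248)–(327,323), squared with the picture, so its yaw is about 0. The big dark one is at the lower left and the red one at the right. Now I compute the offsets and, from the top picture, the beam's lateral position.

Run:
```python
from h import *
np.set_printoptions(precision=4,suppress=True)
U=lambda p:np.array(p,float)/2.7+[170,106]-.3
print("tab corners",ray("pics/w5.png",U([(278,248),(325,248),(278,323),(327,323)]),.049).tolist(),"\nctr",ray("pics/w5.png",U([(302,286)]),.049))
f="pics/t5.png";g=cv2.imread(f)
hsv=cv2.cvtColor(g,cv2.COLOR_BGR2HSV)
yaw=np.radians(10.2);ey=np.array([-np.sin(yaw),np.cos(yaw),0]);ex=np.array([ey[1],-ey[0],0]);e=np.array([.602,.049,.074])
b=g[:,:,0].astype(np.float32);a=np.linspace(-.025,.025,101)
for y in(-.06,-.04,-.02,0,.02,.04,.06):
    q=px(f,e+y*ey+a[:,None]*ex).astype(np.float32)
    pr=cv2.GaussianBlur(cv2.remap(b,q[:,0].copy(),q[:,1].copy(),cv2.INTER_LINEAR),(1,9),0).ravel()
    h=(pr.max()+pr.min())/2;w=np.where(pr>h)[0];print(y,a[w[0]],a[w[-1]],(a[w[0]]+a[w[-1]])/2,pr.max())
```

```text
tab corners [[0.45947474483796696, -0.007428326563139513, 0.04899999999999999], [0.45954322439864614, -0.020344812056651132, 0.04899999999999999], [0.4375609417386164, -0.0073896397543484395, 0.04899999999999999], [0.43763432502608424, -0.021188257412039807, 0.04899999999999999]] 
ctr [[ 0.4485 -0.0141  0.049 ]]
-0.06 -0.011500000000000002 0.0165 0.0024999999999999996 167.01616
-0.04 -0.012 0.016 0.002 167.6753
-0.02 -0.012 0.0155 0.0017499999999999998 169.28784
0 -0.0125 0.014499999999999999 0.0009999999999999992 168.39117
0.02 -0.0105 0.013999999999999999 0.001749999999999999 167.2792
0.04 -0.0145 0.013499999999999998 -0.0005000000000000013 169.95769
0.06 -0.0145 0.012999999999999998 -0.0007500000000000015 170.07971
```

```bash
python3 -m inch '[3,-1,-30,0,38,3,-1,-60,0,38,3,-1,-80,0,38,3,-1,-80,0,38]' 8; python3 -m inch '[0,0,-15,0,38,0,0,-30,0,38,0,0,-40,0,38,0,0,-40,0,38,0,0,-40,0,38]'
```

```text
t: 18.3
tool_pos: [0.4447, -0.0135, 0.0227]
orientation: [-3.14, -0.006, 0.011]
force: [-1.3, 0.3, -1.0]
opening: 0.0352
gripper_force: 0.0
t: 18.72
tool_pos: [0.4484, -0.0141, -0.0126]
orientation: [-3.142, -0.006, 0.0]
force: [-0.8, 0.2, 0.2]
opening: 0.0353
gripper_force: 0.0
```

Close gently, then lift 20 mm and check that it is held.

```bash
python3 -m inch '[0,0,0,0,0,0,0,0,0,0,0,0,0,0,0,0,0,0,0,0,0,0,0,0,0,0,0,0,0,0,0,0,10,0,0,0,0,30,0,0,0,0,60,0,0,0,0,60,0,0]' 8; python3 tilt.py pics/g1.png
python3 - <<'E'
from h import *
c=snap("wrist","pics/w6.png");p=np.array(c["s"]["tool_pos"]);print(p)
# saddle expected: feet 13 mm below... tab top at TCP+34+28=+62-? print predicted and measured dark blob on tab top
q=px("pics/w6.png",[p+[0,0,.0616]]);print(q)
g=cv2.cvtColor(c["image"],cv2.COLOR_BGR2HSV)
x,y=q[0].astype(int)
for yy in range(y-60,y+60,6):print(yy,c["image"][yy,x-8:x+9:8].mean(1).round(),g[yy,x])
E
```

```text
t: 19.55
tool_pos: [0.4517, -0.0147, 0.0526]
orientation: [3.14, 0.006, 0.011]
force: [0.6, -0.3, -0.0]
opening: 0.0139
gripper_force: 8.0
t 19.55 tilt(+y down) 0.0053 dz 0.0002 medres 0.13
[ 0.45105113 -0.01456377  0.05056889]
[[279.14818913 301.53424754]]
241 [73. 77. 73.] [ 10 111 101]
247 [70. 77. 73.] [ 10 115 102]
253 [45. 46. 45.] [  9 119  62]
259 [39. 37. 39.] [ 10 132  52]
265 [41. 39. 40.] [ 10 125  53]
271 [39. 41. 40.] [ 12 121  55]
277 [39. 37. 38.] [ 11 132  52]
283 [71. 71. 71.] [ 11 114  94]
289 [74. 74. 74.] [ 10 114  98]
295 [73. 73. 73.] [ 11 117  98]
301 [75. 73. 74.] [ 11 117  98]
307 [75. 75. 76.] [ 10 113  99]
313 [74. 74. 74.] [ 11 116  99]
319 [67. 69. 67.] [ 10 112  91]
325 [79. 79. 79.] [ 13 118 104]
331 [109. 110. 108.] [ 14 122 146]
337 [125. 124. 124.] [ 14 124 165]
343 [59. 58. 60.] [14 81 69]
349 [72. 72. 72.] [19 27 76]
355 [88. 90. 89.] [19 30 95]
```

```bash
python3 -m inch '[0,0,30,0,0,0,0,60,0,0,30,12,70,4,0,60,25,70,8,0,95,39,70,11,0,130,53,70,11,0,154,63,70,11,0,154,63,70,11,0,154,63,55,11,0,154,63,38,11,0]'; python3 -m inch '[0,0,0,0,0,0,0,0,0,0,0,0,0,0,0,0,0,0,0,0,0,0,0,0,0,0,0,0,0,0,0,0,0,0,0,0,0,0,0,0]'; python3 tilt.py pics/g2.png
python3 - <<'E'
from h import *
np.set_printoptions(precision=4,suppress=True)
c=snap("wrist","pics/w7.png");p=np.array(c["s"]["tool_pos"]);print(p)
f="pics/w7.png";g=c["image"][:,:,0].astype(np.float32)
yaw=np.radians(10.2);ey=np.array([-np.sin(yaw),np.cos(yaw),0]);ex=np.array([ey[1],-ey[0],0]);e=np.array([.602,.049,.074])
a=np.linspace(-.03,.04,141)
for y in(-.07,-.055,-.04,.04,.055,.07):
    q=px(f,e+y*ey+a[:,None]*ex).astype(np.float32)
    pr=cv2.GaussianBlur(cv2.remap(g,q[:,0].copy(),q[:,1].copy(),cv2.INTER_LINEAR),(1,5),0).ravel()
    h=(np.percentile(pr,95)+np.percentile(pr,5))/2;w=np.where(pr>h)[0];print(y,a[w[0]],a[w[-1]],pr[::10].round())
print("edge",px(f,[e,e+.013*ex,e-.013*ex]))
print("saddle pred: tab top, far leg foot",px(f,[p+[0,0,.062],p+[0,0,.013]+.018*ex]))
E
```

```text
t: 20.48
tool_pos: [0.6025, 0.049, 0.0842]
orientation: [3.126, 0.308, 0.0]
force: [0.4, -0.5, -0.2]
opening: 0.0142
gripper_force: 8.0
t: 21.15
tool_pos: [0.6024, 0.0488, 0.0853]
orientation: [3.126, 0.307, 0.001]
force: [-0.8, -0.2, -0.6]
opening: 0.0139
gripper_force: 8.0
t 21.15 tilt(+y down) 0.0038 dz 0.0003 medres 0.14
[0.6024 0.0488 0.0851]
-0.07 -0.012499999999999997 0.014499999999999999 [ 86.  83.  80.  76. 219. 221. 223. 221. 224. 126.  89.  54.  54.  52.
  54.]
-0.055 -0.012499999999999997 0.013999999999999999 [ 82.  82.  83.  82. 218. 222. 224. 220. 223. 112.  89.  54.  54.  51.
  54.]
-0.04 -0.012499999999999997 0.013999999999999999 [ 80.  83.  81.  81. 220. 223. 225. 220. 223. 106.  89.  53.  54.  51.
  54.]
0.04 -0.013499999999999998 0.012500000000000004 [ 81.  84.  86.  91. 221. 225. 227. 220. 224.  90.  85.  51.  50.  51.
  55.]
0.055 -0.013999999999999999 0.012500000000000004 [ 85.  82.  85.  99. 221. 225. 227. 220. 223.  91.  83.  50.  48.  54.
  52.]
0.07 -0.013999999999999999 0.012500000000000004 [ 84.  82.  83.  93. 221. 224. 226. 221. 222.  89.  60.  55.  51.  54.
  53.]
edge [[278.9704 239.0177]
 [279.3211 219.4366]
 [278.6312 257.9395]]
saddle pred: tab top, far leg foot [[278.6628 302.3875]
 [279.7748 224.6796]]
```

Run:
```python
from h import *
g=cv2.imread("pics/w7.png");print([(r,int(g[r,275:284].mean())) for r in range(196,345,3)])
p=np.array([.6024,.0488,.0851]);yaw=np.radians(11);ex=np.array([np.cos(yaw),np.sin(yaw),0])
f="pics/w7.png"
for n,d,z in(("tabtop far",.011,.062),("tabtop near",-.011,.062),("tab base/bridge far top inner",.011,.032),("bridge far outer top",.018,.032),("leg foot far",.018,.013)):print(n,px(f,[p+d*ex+[0,0,z]])[0])
```

```text
[(196, 70), (199, 72), (202, 91), (205, 94), (208, 98), (211, 100), (214, 99), (217, 101), (220, 194), (223, 215), (226, 148), (229, 41), (232, 40), (235, 41), (238, 45), (241, 75), (244, 76), (247, 76), (250, 75), (253, 47), (256, 39), (259, 38), (262, 39), (265, 39), (268, 39), (271, 38), (274, 38), (277, 38), (280, 44), (283, 71), (286, 73), (289, 74), (292, 74), (295, 73), (298, 73), (301, 75), (304, 76), (307, 76), (310, 75), (313, 73), (316, 70), (319, 68), (322, 66), (325, 86), (328, 119), (331, 113), (334, 111), (337, 115), (340, 112), (343, 58)]
tabtop far [278.72036137 279.47179483]
tabtop near [278.59533057 324.10487749]
tab base/bridge far top inner [279.0934357  250.49710118]
bridge far outer top [279.13265972 237.56724118]
leg foot far [279.31151938 224.57180545]
```

```bash
python3 -m inch '[1,0,0,0,0,1,0,-8,0,0,1,0,-16,0,0,1,0,-24,0,0,1,0,-30,0,0,1,0,-34,0,0,1,0,-34,0,0,1,0,-34,0,0,1,0,-34,0,0]'; python3 tilt.py pics/h1.png; python3 -m inch '[0,0,-1,0,0,0,0,-2,0,0,0,0,-2,0,0,0,0,-2,0,0,0,0,-2,0,0,0,0,-2,0,0]'; python3 tilt.py pics/h2.png
```

```text
t: 22.0
tool_pos: [0.6035, 0.0489, 0.0512]
orientation: [3.126, 0.307, 0.001]
force: [0.5, -0.7, 0.2]
opening: 0.0136
gripper_force: 8.0
t 22.0 tilt(+y down) 0.0051 dz 0.0004 medres 0.19
t: 22.55
tool_pos: [0.6032, 0.0488, 0.0489]
orientation: [3.127, 0.307, 0.0]
force: [0.5, -0.9, -0.3]
opening: 0.0142
gripper_force: 8.0
t 22.55 tilt(+y down) 0.0038 dz 0.0004 medres 0.16
```

```bash
python3 -m inch '[0,0,-1,0,0,0,0,-1,0,0,0,0,-1,0,0,0,0,-1,0,17,0,0,-1,0,19,0,0,-1,0,22,0,0,-1,0,28,0,0,-1,0,28,0,0,-1,0,28,0,0,-1,0,28]'; python3 tilt.py pics/h3.png; python3 -m inch '[0,0,0,0,28,0,0,0,0,28,0,0,0,0,28,0,0,0,0,28,0,0,0,0,28,0,0,0,0,28]'; python3 tilt.py pics/h4.png
python3 - <<'E'
from h import *
c=snap("wrist","pics/w8.png");g=c["image"];print(c["s"]["tool_pos"],[(r,int(g[r,275:284].mean())) for r in range(205,345,3)])
print([(x,int(g[300,x-1:x+2].mean())) for x in range(245,315,3)])
p=np.array([.6021,.049,.074]);yaw=np.radians(10.9);ex=np.array([np.cos(yaw),np.sin(yaw),0])
for n,d,z in(("tabtop far",.011,.035),("tabtop near",-.011,.035),("base",.011,.005),("bridge",.018,.005)):print(n,px("pics/w8.png",[p+d*ex+[0,0,z]])[0])
E
```

```text
t: 23.43
tool_pos: [0.6032, 0.0488, 0.0478]
orientation: [-3.127, -0.307, 0.0]
force: [0.3, 0.2, -0.3]
opening: 0.0259
gripper_force: 0.0
t 23.4333 tilt(+y down) 0.0115 dz 0.0002 medres 0.16
t: 23.98
tool_pos: [0.6032, 0.0489, 0.0479]
orientation: [-3.127, -0.307, -0.0]
force: [-0.2, 0.3, -0.2]
opening: 0.0262
gripper_force: 0.0
t 23.9833 tilt(+y down) 0.0064 dz 0.0003 medres 0.14
[0.60322366 0.04884159 0.0478467 ] [(205, 73), (208, 72), (211, 72), (214, 73), (217, 88), (220, 96), (223, 96), (226, 72), (229, 42), (232, 41), (235, 42), (238, 51), (241, 78), (244, 79), (247, 79), (250, 78), (253, 48), (256, 40), (259, 41), (262, 40), (265, 41), (268, 40), (271, 39), (274, 40), (277, 39), (280, 48), (283, 74), (286, 76), (289, 77), (292, 77), (295, 76), (298, 77), (301, 78), (304, 79), (307, 79), (310, 78), (313, 76), (316, 74), (319, 70), (322, 69), (325, 88), (328, 121), (331, 128), (334, 128), (337, 127), (340, 124), (343, 63)]
[(245, 62), (248, 29), (251, 37), (254, 102), (257, 132), (260, 131), (263, 104), (266, 78), (269, 77), (272, 77), (275, 77), (278, 78), (281, 78), (284, 78), (287, 78), (290, 78), (293, 80), (296, 115), (299, 124), (302, 123), (305, 123), (308, 98), (311, 33), (314, 28)]
tabtop far [277.89753509 280.95038203]
tabtop near [277.71706501 325.20469292]
base [278.40423116 251.89679758]
bridge [278.46053465 239.06447176]
```

The saddle sits where predicted to within about 1 mm, and the beam is still level. Now I retreat straight up.

```bash
python3 -m inch '[0,0,5,0,28,0,0,15,0,28,0,0,30,0,28,0,0,55,0,28,0,0,90,0,28,0,0,120,0,28,0,0,120,0,28,0,0,120,0,28,0,0,120,0,28,0,0,120,0,28]'; python3 -m inch '[0,0,0,0,28,0,0,0,0,28,0,0,0,0,28,0,0,0,0,28,0,0,0,0,28,0,0,0,0,28,0,0,0,0,28,0,0,0,0,28,0,0,0,0,28,0,0,0,0,28]'>/dev/null; python3 tilt.py pics/i1.png;python3 -m inch '[0,0,0,0,28,0,0,0,0,28,0,0,0,0,28,0,0,0,0,28,0,0,0,0,28,0,0,0,0,28,0,0,0,0,28,0,0,0,0,28,0,0,0,0,28,0,0,0,0,28]'>/dev/null; python3 tilt.py pics/i2.png
python3 - <<'E'
from h import *
c=snap("wrist","pics/w9.png");g=c["image"];print(c["s"]["tool_pos"],c["s"]["t"])
p=np.array([.6021,.049,.074]);yaw=np.radians(10.9);ex=np.array([np.cos(yaw),np.sin(yaw),0])
q=[px("pics/w9.png",[p+d*ex+[0,0,z]])[0] for d,z in((.011,.035),(-.011,.035),(.018,.005),(-.0,.035))];print(q)
x,y=int(q[3][0]),int(q[3][1])
print([(r,int(g[r,x-3:x+4].mean())) for r in range(y-50,y+40,3)]);print([(k,int(g[y,k-1:k+2].mean())) for k in range(x-24,x+25,3)])
E
```

```text
t: 24.92
tool_pos: [0.6023, 0.0488, 0.1666]
orientation: [-3.126, -0.307, 0.003]
force: [-0.2, 0.2, -0.4]
opening: 0.0259
gripper_force: 0.0
t 25.75 tilt(+y down) 0.0031 dz 0.0004 medres 0.15
t 26.6333 tilt(+y down) 0.0038 dz 0.0003 medres 0.18
[0.60322387 0.04882896 0.16783724] 26.6833
[array([279.26034662, 201.99364064]), array([279.12565719, 229.63526403]), array([279.48255936, 183.4993976 ]), array([279.19222607, 215.98285053])]
[(165, 67), (168, 68), (171, 68), (174, 68), (177, 64), (180, 40), (183, 55), (186, 74), (189, 74), (192, 54), (195, 38), (198, 38), (201, 45), (204, 71), (207, 73), (210, 72), (213, 73), (216, 75), (219, 74), (222, 72), (225, 68), (228, 71), (231, 116), (234, 118), (237, 117), (240, 121), (243, 124), (246, 121), (249, 123), (252, 122)]
[(255, 209), (258, 209), (261, 208), (264, 208), (267, 208), (270, 171), (273, 82), (276, 74), (279, 75), (282, 74), (285, 75), (288, 107), (291, 197), (294, 207), (297, 207), (300, 207), (303, 207)]
```

The beam is still and level, and the saddle is seated within about 1 mm of the edge. Handing in.

```bash
python3 -c "
from plant import job
print(job.close_job())"
```

```text
the job is handed in; nothing more can be done
None
```

I handed the job in at about 27 s with the beam balanced level and still by itself; by my camera measurements the saddle sits astride it within about 1 mm of the knife edge, and the gripper is clear. The hand-in returned no verdict.

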